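Show a vial to the code reader

ROBOT

A 6-joint arm with a two-finger parallel gripper is mounted at the origin on a cart in front of the work surface, level with it; the furniture and walls round the work are solid. World frame = base frame: x ahead of the robot, y to its left, z up, the work surface at z = 0. Lengths are in m, angles in rad, forces in N, time in s.
With the tool pointing down it reaches from about 0.225 to 0.875 m from the base axis. Payload 3.4 kg.
Tool frame: the origin (TCP) lies at the centre of the arm's flange, where the gripper is bolted on; the fingertips stand 173 mm ahead of it and the grasp point (between the pads) lies 155 mm ahead of it; z points along the fingers, x is the direction in which the jaws open and shut, and the axes are right-handed (so a half turn about z gives the same grasp; the last joint's range is limited). The gripper opens to 85 mm and grips with 20 to 120 N. Pads are 22 mm wide; open, the fingers measure 114 mm over their backs; the gripper's body (76 mm by 85 mm) begins 54 mm behind the grasp point. The pads swing forward as they close: fully open they stand 13 mm farther back than shut.
Start: joints at [0.982, 0.276, 1.505, -0, 1.361, -0.121], TCP at [0.259, 0.513, 0.405] pointing down, gripper open.
Joint ranges: [-2.89, 2.89], [-0.75, 2.08], [0.22, 2.7], [-1.18, 4.32], [0.11, 2.71], [-2.7, 2.7]. Speed limits (rad/s): [2.57, 2.57, 3.14, 3.14, 3.14, 3.14].

INTERFACE

Orientations are given as [roll, pitch, yaw] about the fixed x, y, z axes, in that order (R = Rz(yaw) Ry(pitch) Rx(roll)).
In Python, from cell import * gives the robot as it stands. The module is installed in compiled form; this text tells all that it offers.
- The arm moves only by the shell command python3 -m handwheel 'ROWS'. ROWS is JSON, a list of rows, each a list of 7 numbers: the shift along the world's x, y, z in mm, then the turn, a rotation vector about the world's x, y, z in degrees, then the finger opening in mm, from 0 to 85.4. In form: [[x, y, z, rx, ry, rz, fingers], ...]. A call has 1 to 8 rows; each row shifts and turns the commanded pose from where the row before left it; what a row does not reach is not made up. A row lasts 1/8 s, in which the tool goes at most 62.5 mm and 10.7 degrees, less where a joint would pass 70% of its speed; a pose out of reach is approached as far as the arm can. A call is refused whole if a number of a shift passes 62.5 or a number of a turn 10.7, either way. A call with a gripper value outside its range is refused whole. The fingers move at their own pace and stop on an object; the grip force is fixed at half the most. Time passes only in rows, so rows that do not move let the fingers close. It gives the time, the measured TCP pose, the force and the opening at its end, in the units of the state.
- read_state(): the state, without advancing time (a new reading comes with each control period).
- grab_frame(name): name is "scene" or "top" or "wrist"; returns a dict with "img" (384x512x3 uint8, blue, green, red), "K" (3x3 intrinsics, pixels), "R" (3x3) and "t" (3): a world point X has camera coordinates R X + t. Camera axes: x right, y down, z forward; pixel columns grow to the right and rows downward; lengths in m; the calibration is good to about 2 mm. The wrist camera is an equidistant fisheye: a pixel r from the principal point sees the ray r / f radians off the axis. A picture is of the moment at which its call begins. There is no depth.
- sign_off(): hands the job in, once; it reports no verdict.
Trained networks look in the newest picture that a camera, given by its name, has taken for a name from the list of things; names that differ only in an ending like _2 or _b are one class to them, and where a whole thing is asked for, a point or a joint stands for the part that bears it (a point fixed in the world has none). Each returns a list of dicts, best first, with "conf" (0 to 1); they miss things now and then, are a little off and sometimes report something else, mostly with a low value. They report only what shows in the picture. A call takes as long as a camera call. They do not tell look-alikes from the thing itself.
- cut_out(camera, name): "pixels" (384x512 bool, what is visible of it) and "box" ([left, top, width, height] in pixels, round what is visible of it).
The state is a dict: "clock": time; "qpos": joint angles; "joint_velocities": joint speeds; "joint_efforts": joint torques, N m; "position": TCP position; "tool_rot": TCP orientation; "contact_force": force on the tool from outside, world axes, zero at the start; "torque": the same for the moment, N m; "finger_gap": finger opening in m.
Only numpy, scipy, OpenCV 4.12 (cv2) and the standard library are available. Lean on these libraries where they do the work, as an engineer would, in place of code of your own. Each camera call takes 0.05 s, during which the arm holds its last target.

TASK

Lift the orange dust cap off the grey code reader and park it rim down in the round pocket of the blue tray, then take the sample vial out of its small orange stand and bring it to the reader past the stacks of vial blocks without disturbing anything else. Finish holding the vial still and upright over the middle of the reader's window, its base about 15 mm above the window's ring, never touching the reader with it. Your program ends while the gripper is still holding the vial there; do not let it go.

Things in the scene. Friction and masses are not known exactly. Their poses are not given: they have to be found in the camera images.
- cap_handle (a point): the middle of the black round handle (21 in diameter, 33 tall) on top of the orange dust cap, at the height to grip it; the handle reaches 11 above this point and 22 below it to the cap's top. The loose cap is round, 60 across, 16 high, hollow below with a 4 thick wall, about 70 g. It starts on the reader, rim down around the window's ring. z axis up out of the handle
- cap_rim (a point): centre of the dust cap's open lower rim, 38 below cap_handle on the cap's axis
- pocket_floor (a point): centre of the floor of the round pocket (66 across, 7 deep) in the fixed blue parking tray, a plate 100 x 100 x 14 on the bench; the floor is 7 above the bench. When the cap is parked, its rim lies on this floor
- reader_window (a point): the target: centre of the upper edge of the dark round ring (44 across, 8 high) about the glass window on top of the code reader. The reader is a fixed grey box 110 x 110 x 50; this point is 58 above the bench. z axis up
- vial_center (a point): centre, half-way up, of the loose sample vial: pale grey, 25 across, 56 high, 22 g, with a cream screw cap on top (fixed; the top 8). It stands in a low fixed orange stand (foot 52 across, 3 thick; ring 36 across, 8 high above the bench), so it is gripped across its body above the ring. z axis up to the cap
- vial_base (a point): centre of the sample vial's underside, 28 below vial_center on its axis
- near_low: translucent blue vial block, 137 x 137 x 60, full of capped vials; lower block of the stack nearer the robot; origin at the centre of its underside (mm)
- near_top: same kind of block, lying loose on near_low (the stack is 120 high); origin at the centre of its underside (mm)
- far_low: same kind of block, lower block of the stack farther from the robot; the two stacks stand in a row between the sample vial and the reader; origin at the centre of its underside (mm)
- far_top: same kind of block, lying loose on far_low (the stack is 120 high); origin at the centre of its underside (mm)
- spare_vial: another capped vial like the sample vial, standing bare on the bench without a stand, to be left alone; origin at the centre of its underside (mm)
- bench_timer: white timer with three buttons, 72 x 66 x 21, to be left alone; origin at the centre of its underside (mm)
- tape_roll: roll of tan tape, 104 across, 25 high, to be left alone; origin at the centre of its underside (mm)
- beaker: white plastic beaker, 69 across, 83 high, to be left alone; origin at the centre of its underside (mm)
- wash_bottle: white wash bottle with blue cap and thin spout, 65 across, 209 high, to be left alone; origin at the centre of its underside (mm)
Not all that is in view belongs to the job. What is meant by the part that bears cap_handle is not pink, and is the smaller of those in its own colour.

How it is judged:
By the outcome, as a careful person would: the job done as asked, in the order asked, and still so for the second after the job is handed in, while the arm keeps its last pose, push and grip.
It also fails if it takes over 64 s, if anything falls off the work surface, if the arm or the gripper's body presses on something with over 40 N, if the wrist force passes 120 N, or if a joint passes its speed limit or range.

## Working session

There is one attempt and no reset: what is moved stays moved. The work goes in short steps, Python scripts to look and compute and a shell command to move; the robot and the scene stay as the last step left them, time stands still between calls to the robot, and variables do not carry over. Pictures are saved under pics/ and viewed, and the job is handed in when it is done.

```bash
mkdir -p pics
cat > h.py <<'E'
from cell import *
import numpy as np, cv2
def save(f,name): cv2.imwrite('pics/'+name+'.png',f['img'])
def ray(f,u,v):
    K=f['K'];R=np.array(f['R']);t=np.array(f['t'])
    d=np.linalg.inv(K)@np.array([u,v,1.]); return -R.T@t, R.T@d
def at_z(f,u,v,z):
    o,d=ray(f,u,v); return o+d*(z-o[2])/d[2]
def proj(f,X):
    p=np.array(f['R'])@np.array(X)+np.array(f['t']); q=np.array(f['K'])@p; return q[:2]/q[2]
E
python3 - <<'E'
from h import *
for n in ("scene","top","wrist"):
    f=grab_frame(n); save(f,n+'0')
    if n!="wrist": cv2.imwrite('pics/%s0b.png'%n,cv2.resize(f['img'],(800,600),interpolation=cv2.INTER_CUBIC))
    print(n,f['K'].tolist() if hasattr(f['K'],'tolist') else f['K'],np.round(-np.array(f['R']).T@np.array(f['t']),3),np.round(f['R'],3).tolist())
s=read_state();print(s)
E
```

```text
scene [[487.98964038116014, 0.0, 247.04926078350385], [0.0, 487.98964038116014, 195.74553503045055], [0.0, 0.0, 1.0]] [-0.37  -1.053  1.191] [[0.719, -0.694, 0.024], [-0.437, -0.479, -0.761], [0.54, 0.537, -0.648]]
top [[399.8396582837103, 0.0, 254.53343803719005], [0.0, 399.8396582837103, 194.50705058030405], [0.0, 0.0, 1.0]] [ 0.393 -0.151  1.591] [[-0.017, -1.0, -0.002], [-0.994, 0.018, -0.108], [0.108, 0.0, -0.994]]
wrist [[297.3186396354542, 0.0, 249.4173444094957], [0.0, 297.3186396354542, 191.09301079075303], [0.0, 0.0, 1.0]] [0.187 0.55  0.372] [[0.452, 0.892, -0.001], [0.847, -0.429, 0.314], [0.28, -0.143, -0.949]]
{'clock': 0.15, 'qpos': array([ 9.82013092e-01,  2.76456725e-01,  1.50583700e+00,  2.46053056e-05,
        1.36068468e+00, -1.21005794e-01]), 'joint_velocities': array([-3.60233316e-05, -6.35187941e-04, -3.43471108e-03,  7.11570585e-04,
        9.04787621e-04, -3.95581503e-04]), 'joint_efforts': array([ 2.57090825e-03, -4.17139864e+01, -2.46034348e+01, -1.78161267e-04,
        7.58865819e-03,  1.86782933e-05]), 'position': array([0.25919131, 0.51310476, 0.40403638]), 'tool_rot': array([-3.14140150e+00,  1.37270928e-03,  1.10301387e+00]), 'contact_force': array([ 0.67392936,  0.30389867, -0.49418575]), 'torque': array([ 0.02139462,  0.00541358, -0.0392592 ]), 'finger_gap': 0.085157122870231}
```

View pics/scene0b.png

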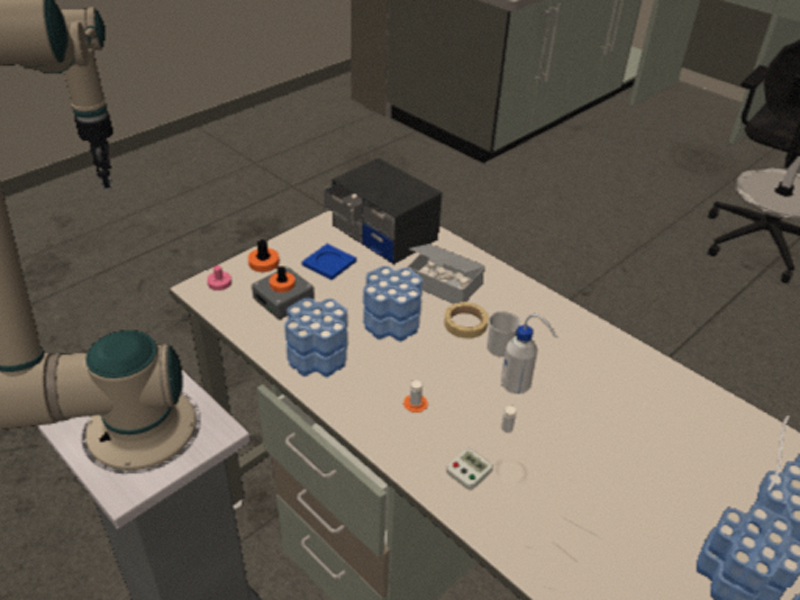

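View pics/top0b.png

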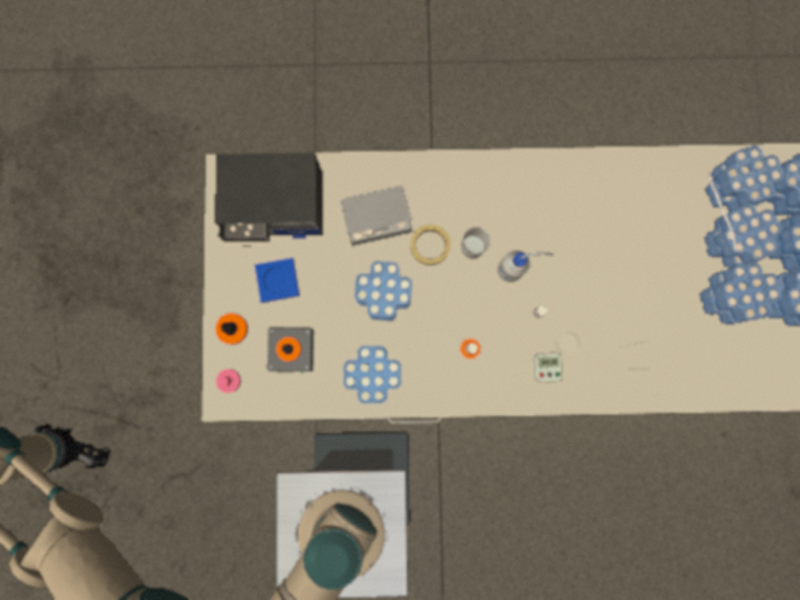

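View pics/wrist0.png

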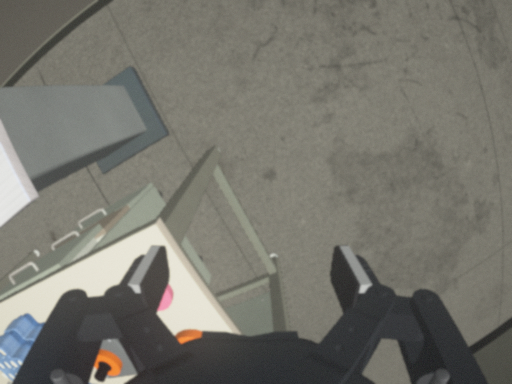

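The scene picture (800x600) shows two orange caps, one on the reader at (282,280) and one on the bench at (263,257), plus a pink one at (219,278). The task says the cap is not pink and is the smaller orange one. That fits the cap on the reader, at (288,349) in the top picture. I'll check that in an enlarged crop while I measure.

```bash
cat > m.py <<'E'
from h import *
import sys
fs={c:grab_frame(c) for c in ("scene","top")}
names=["cap_handle","pocket_floor","reader_window","vial_center","near_low","near_top","far_low","far_top","spare_vial","bench_timer","tape_roll","beaker","wash_bottle"]
for c in fs:
    for n in names:
        for d in cut_out(c,n)[:4]:
            if d['conf']<0.2: continue
            ys,xs=np.nonzero(d['pixels'])
            print(c,n,round(d['conf'],2),np.round(d['box'],1),'cen',xs.mean().round(1),ys.mean().round(1),len(xs), 'z0',np.round(at_z(fs[c],xs.mean(),ys.mean(),0),3)[:2])
f=fs['top']['img'];s=fs['scene']['img']
a=cv2.resize(f[185:265,125:235],(800,582),interpolation=cv2.INTER_CUBIC);cv2.imwrite('pics/c_top.png',a)
a=cv2.resize(s[135:245,120:280],(800,550),interpolation=cv2.INTER_CUBIC);cv2.imwrite('pics/c_sc.png',a)
E
python3 m.py
```

```text
scene cap_handle 0.73 [134.1 169.5  14.7  14.8] cen 140.6 178.8 159 z0 [0.387 0.287]
scene cap_handle 0.65 [157.8 151.3  21.6  23.4] cen 168.7 164.4 306 z0 [0.523 0.289]
scene cap_handle 0.53 [172.8 172.4  17.7  16.1] cen 180.6 179.2 176 z0 [0.499 0.181]
scene pocket_floor 0.97 [196.5 156.8  31.5  20. ] cen 210.7 166.6 437 z0 [0.639 0.163]
scene reader_window 0.57 [163.4 168.8  37.2  38. ] cen 179.7 187.6 598 z0 [0.465 0.142]
scene vial_center 0.44 [263.6 240.2   8.4  20.5] cen 266.5 250.4 123 z0 [ 0.475 -0.312]
scene near_low 0.78 [182.4 220.7  39.6  19.7] cen 203.5 231.5 470 z0 [ 0.378 -0.102]
scene near_low 0.25 [168.8 170.8  19.8  17.7] cen 180.3 179.0 206 z0 [0.499 0.182]
scene near_top 0.97 [182.8 190.6  38.7  34.6] cen 203.3 208.7 1264 z0 [ 0.454 -0.011]
scene near_top 0.65 [164.1 169.9  35.2  33.3] cen 180.2 187.8 544 z0 [0.466 0.14 ]
scene far_low 0.83 [232.3 198.5  37.5  17.7] cen 249.3 208.4 419 z0 [ 0.579 -0.123]
scene far_top 0.96 [233.1 171.2  38.6  35.6] cen 251.6 187.1 1114 z0 [ 0.671 -0.041]
scene far_top 0.55 [173.3 170.9  15.1  16.3] cen 180.5 179.4 193 z0 [0.499 0
[... 1512 characters left out ...]
 977 z0 [ 0.605 -0.112]
top spare_vial 0.49 [340.5 196.4   9.1   7. ] cen 345.1 199.0 50 z0 [ 0.541 -0.512]
top bench_timer 0.84 [342.  229.   16.5  15.8] cen 350.5 234.6 295 z0 [ 0.4   -0.528]
top bench_timer 0.65 [315.8 159.9  24.5  22.7] cen 328.2 169.9 305 z0 [ 0.66  -0.449]
top tape_roll 0.71 [261.7 141.6  26.5  27.3] cen 275.3 155.4 260 z0 [ 0.724 -0.238]
top beaker 0.87 [299.  145.9  10.   18.5] cen 303.8 155.3 253 z0 [ 0.722 -0.353]
top wash_bottle 0.72 [225.1 168.3  39.1  34.8] cen 244.9 185.4 943 z0 [ 0.603 -0.113]
top wash_bottle 0.65 [317.  160.1  23.6  19. ] cen 328.8 169.9 330 z0 [ 0.66  -0.452]
top wash_bottle 0.21 [172.2 207.5  26.9  30.8] cen 185.7 222.8 594 z0 [0.458 0.125]
```

View pics/c_top.png

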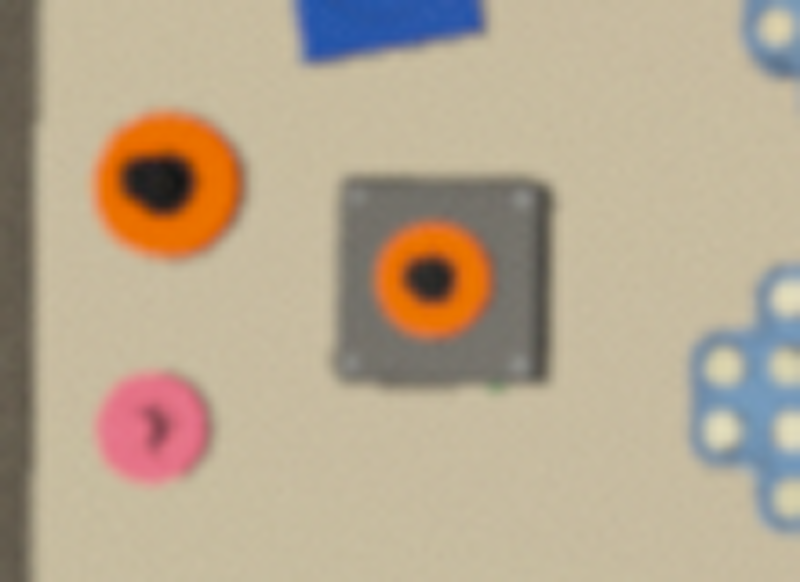

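View pics/c_sc.png

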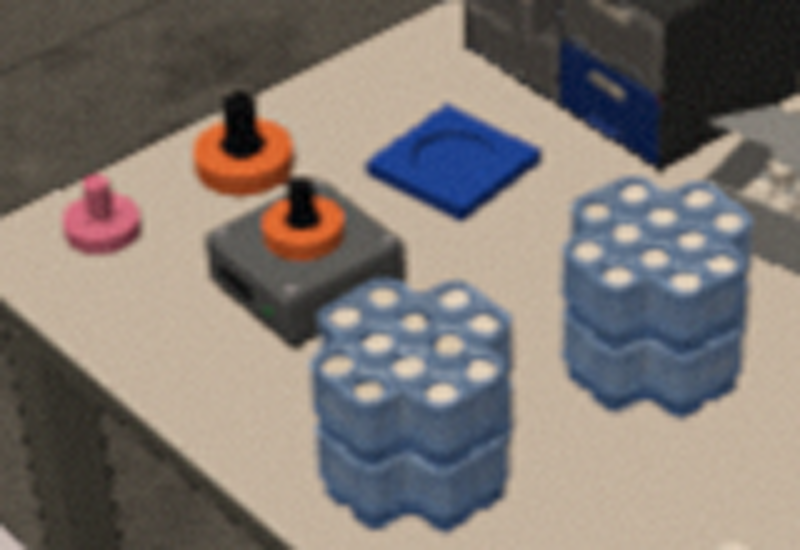

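The crops confirm it. The cap on the reader, at about (430,280) in the top crop, is clearly the smaller orange one; the larger is at (170,185) and the pink at (155,428). Next I'll measure by colour and triangulate.

```bash
cat > m2.py <<'E'
from h import *
from scipy.optimize import least_squares
fs={c:grab_frame(c) for c in ("scene","top")}
def mask(c,box,lo,hi):
    hsv=cv2.cvtColor(fs[c]['img'],cv2.COLOR_BGR2HSV)
    m=cv2.inRange(hsv,np.array(lo),np.array(hi)); z=np.zeros_like(m); x,y,w,h=box; z[y:y+h,x:x+w]=m[y:y+h,x:x+w]; return z
def enc(m):
    c=max(cv2.findContours(m,cv2.RETR_EXTERNAL,cv2.CHAIN_APPROX_NONE)[0],key=cv2.contourArea)
    return c
O=((3,150,120),(20,255,255))
m=mask('top',(170,205,35,40),*O); c=enc(m); e=cv2.fitEllipse(c); print('cap top ell',e, at_z(fs['top'],*e[0],0.062), 'diam', e[1][0]/400*1.53)
m=mask('scene',(165,165,35,30),*O); c=enc(m); x,y,w,h=cv2.boundingRect(c); print('scene cap bbox',x,y,w,h, at_z(fs['scene'],x+w/2-.5,y+h/2-.5,0.058))
B=((105,150,60),(125,255,255))
for cam,box in (('top',(155,155,45,45)),('scene',(185,150,50,35))):
    m=mask(cam,box,*B); c=enc(m); r=cv2.minAreaRect(c); M=cv2.moments(c)
    q=cv2.approxPolyDP(c,3,True)[:,0]
    print(cam,'tray',M['m10']/M['m00'],M['m01']/M['m00'],at_z(fs[cam],M['m10']/M['m00'],M['m01']/M['m00'],.012)); 
    for p in q: print(p,at_z(fs[cam],*p,.014).round(4))
# vial
for cam,box in (('top',(285,210,30,30)),('scene',(250,250,30,18))):
    m=mask(cam,box,*O); c=enc(m); print(cam,'stand bbox',cv2.boundingRect(c)); x,y,w,h=cv2.boundingRect(c); print(at_z(fs[cam],x+w/2-.5,y+h/2-.5,.003))
a=cv2.resize(fs['top']['img'][205:240,280:325],(720,560),interpolation=cv2.INTER_CUBIC);cv2.imwrite('pics/v_top.png',a)
a=cv2.resize(fs['scene']['img'][235:270,245:290],(720,560),interpolation=cv2.INTER_CUBIC);cv2.imwrite('pics/v_sc.png',a)
E
python3 m2.py
```

```text
cap top ell ((184.16827392578125, 222.97914123535156), (14.64454174041748, 15.272302627563477), 83.85881042480469) [0.454609 0.119656 0.062   ] diam 0.056015372157096864
scene cap bbox 173 174 16 13 [0.4540558  0.11709623 0.058     ]
top tray 176.88287368062646 178.9645897173987 [0.63249112 0.15787564 0.012     ]
[186 166] [0.6839 0.1212 0.014 ]
[164 170] [0.6693 0.2091 0.014 ]
[168 192] [0.5805 0.1926 0.014 ]
[190 187] [0.599  0.1052 0.014 ]
scene tray 210.06267029972753 167.0258855585831 [0.62576501 0.15103636 0.012     ]
[194 167] [0.5769 0.192  0.014 ]
[213 177] [0.5906 0.0926 0.014 ]
[226 165] [0.6801 0.1163 0.014 ]
[208 157] [0.6621 0.2062 0.014 ]
top stand bbox (295, 217, 12, 12)
[ 0.45081683 -0.33111448  0.003     ]
scene stand bbox (259, 253, 14, 11)
[ 0.44604447 -0.33512598  0.003     ]
```

View pics/v_top.png

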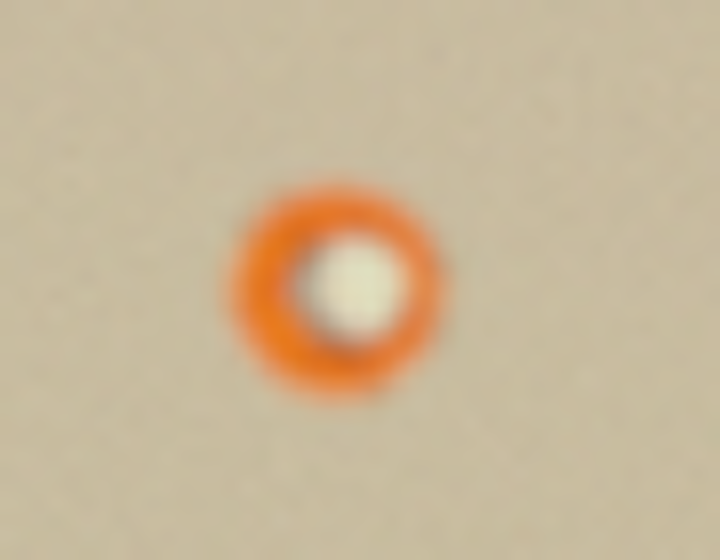

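View pics/v_sc.png

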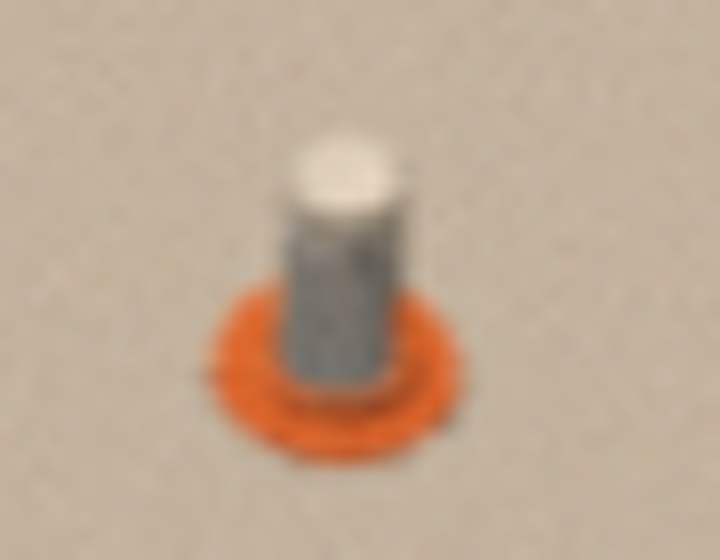

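```bash
python3 -m handwheel '[[20,-40,0,0,0,0,85],[24,-49,0,0,0,0,85],[24,-49,0,0,0,0,85],[24,-49,0,0,0,0,85],[24,-49,0,0,0,0,85],[24,-49,-10,0,0,0,85],[24,-49,-10,0,0,0,85],[20,-40,-10,0,0,0,85]]'; python3 -m handwheel '[[10,-19,-5,0,0,0,85],[0,0,0,0,0,0,85]]'
python3 - <<'E'
from h import *
f=grab_frame("wrist");save(f,'w1');print(read_state()['position'],read_state()['tool_rot'],np.round(-np.array(f['R']).T@np.array(f['t']),3))
E
```

```text
clock: 2.65
position: [0.4439, 0.1374, 0.3747]
tool_rot: [3.141, -0.001, 1.102]
contact_force: [1.1, -0.9, -0.0]
finger_gap: 0.0851
clock: 2.9
position: [0.4538, 0.1191, 0.3694]
tool_rot: [-3.141, 0.0, 1.1]
contact_force: [0.4, 1.0, -0.4]
finger_gap: 0.0851
[0.45337253 0.11996727 0.36965146] [-3.14078791e+00 -3.19299817e-04  1.10126133e+00] [0.382 0.156 0.338]
```

View pics/w1.png

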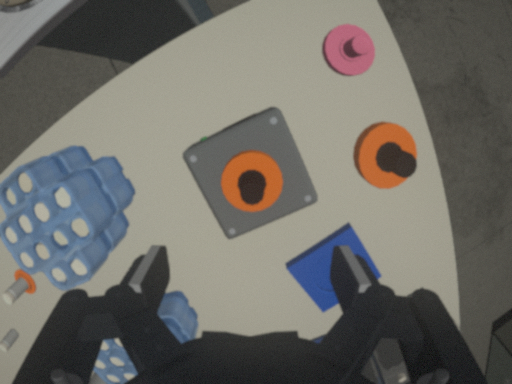

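The wrist picture shows the cap on the reader at (252,182), with its handle at (252,186). The tray is at (330,265) and the pink and large orange caps are at the upper right. I'll fit the cap and reader with the fisheye model.

```bash
cat >> h.py <<'E'
def wray(f,u,v):
    K=np.array(f['K']);a=(u-K[0,2])/K[0,0];b=(v-K[1,2])/K[1,1];r=np.hypot(a,b)
    d=np.array([a/r*np.sin(r),b/r*np.sin(r),np.cos(r)]); R=np.array(f['R']);return -R.T@np.array(f['t']),R.T@d
def wz(f,u,v,z):
    o,d=wray(f,u,v); return o+d*(z-o[2])/d[2]
def wproj(f,X):
    p=np.array(f['R'])@np.array(X)+np.array(f['t']);K=np.array(f['K'])
    s=np.hypot(p[0],p[1]);th=np.arctan2(s,p[2]);return np.array([K[0,2]+K[0,0]*th*p[0]/s,K[1,2]+K[1,1]*th*p[1]/s])
def hsvmask(f,lo,hi,box=None):
    m=cv2.inRange(cv2.cvtColor(f['img'],cv2.COLOR_BGR2HSV),np.array(lo),np.array(hi))
    if box: z=np.zeros_like(m);x,y,w,h=box;z[y:y+h,x:x+w]=m[y:y+h,x:x+w];m=z
    return m
def big(m): return max(cv2.findContours(m,cv2.RETR_EXTERNAL,cv2.CHAIN_APPROX_NONE)[0],key=cv2.contourArea)[:,0]
E
python3 - <<'E'
from h import *
f=grab_frame("wrist")
c=big(hsvmask(f,(3,150,100),(20,255,255),(200,130,100,100)))
P=np.array([wz(f,*p,.066) for p in c]); 
(x,y),r=cv2.minEnclosingCircle(P[:,:2].astype(np.float32)); print('cap@66',x,y,2*r)
A=np.c_[2*P[:,:2],np.ones(len(P))];s=np.linalg.lstsq(A,(P[:,:2]**2).sum(1),rcond=None)[0];print(s[:2],2*np.sqrt(s[2]+s[0]**2+s[1]**2))
hsv=cv2.cvtColor(f['img'],cv2.COLOR_BGR2HSV)
m=hsvmask(f,(0,0,0),(180,255,60),(225,155,60,60)); c=big(m)
print('handle bbox',cv2.boundingRect(c),c.mean(0)); 
# compare projected handle top & bottom at estimated centre
for z in (.099,.066): print(z,wproj(f,[s[0],s[1],z]))
# reader corner studs/ corners at z=.05
for p in [(274,108),(317,199),(232,237),(183,155)]: print(p,wz(f,*p,.05).round(4))
a=cv2.resize(f['img'][100:310,170:400],(766,700)[:2] if False else (657,600),interpolation=cv2.INTER_CUBIC);cv2.imwrite('pics/w1c.png',a)
E
```

```text
cap@66 0.45458871126174927 0.12125985324382782 0.06021808832883835
[0.45462183 0.1211688 ] 0.05811563847835853
handle bbox (239, 173, 24, 31) [250.56790123 187.37037037]
0.099 [250.8204238  193.49317754]
0.066 [250.64231462 182.37518161]
(274, 108) [0.4025 0.1728 0.05  ]
(317, 199) [0.5065 0.1729 0.05  ]
(232, 237) [0.5048 0.0731 0.05  ]
(183, 155) [0.4025 0.0718 0.05  ]
```

View pics/w1c.png

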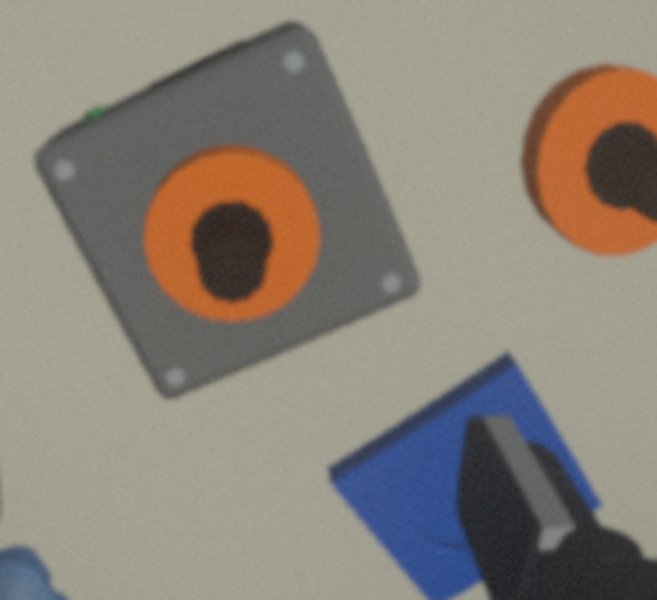

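```bash
python3 -m handwheel '[[1,1,-25,0,0,0,85],[0,0,-30,0,0,0,85],[0,0,-30,0,0,0,85],[0,0,-25,0,0,0,70],[0,0,-15,0,0,0,60],[0,0,0,0,0,0,60]]'
python3 - <<'E'
from h import *
f=grab_frame("wrist");save(f,'w2');print(read_state()['position'],read_state()['contact_force'])
E
```

```text
clock: 3.75
position: [0.4535, 0.1223, 0.2441]
tool_rot: [-3.139, 0.001, 1.105]
contact_force: [0.2, 0.3, 0.5]
finger_gap: 0.0602
[0.45397211 0.12218197 0.24491548] [0.51981452 0.05443929 0.34280537]
```

View pics/w2.png

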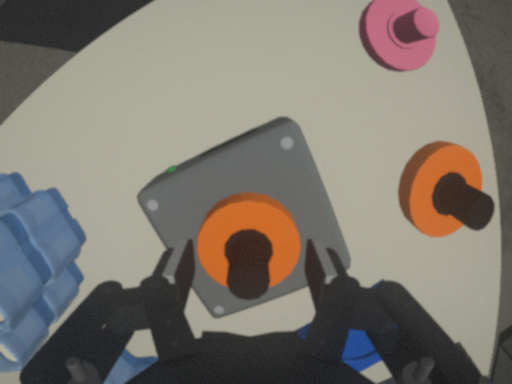

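The handle at (249,265) sits midway between the fingertips at (185,255) and (312,255). I'll close on it.

```bash
python3 -m handwheel '[[0,0,0,0,0,0,5],[0,0,0,0,0,0,5],[0,0,0,0,0,0,5],[0,0,0,0,0,0,5],[0,0,0,0,0,0,5],[0,0,0,0,0,0,5]]'
python3 -m handwheel '[[0,0,8,0,0,0,5],[0,0,20,0,0,0,5],[0,0,30,0,0,0,5],[0,0,30,0,0,0,5],[0,0,0,0,0,0,5]]'
python3 - <<'E'
from h import *
f=grab_frame("wrist");save(f,'w3');print(read_state()['position'],read_state()['contact_force'],read_state()['tool_rot'])
f=grab_frame("top");a=cv2.resize(f['img'][135:265,125:265],(646,600),interpolation=cv2.INTER_CUBIC);cv2.imwrite('pics/t3.png',a)
E
```

```text
clock: 4.55
position: [0.4546, 0.1213, 0.2457]
tool_rot: [3.14, -0.001, 1.103]
contact_force: [-1.6, 0.9, 6.5]
finger_gap: 0.0193
clock: 5.18
position: [0.455, 0.1213, 0.335]
tool_rot: [3.137, -0.003, 1.103]
contact_force: [-0.2, -0.8, -1.3]
finger_gap: 0.0188
[0.45435987 0.12116979 0.33342811] [ 0.20259056  0.18734974 -1.85255367] [ 3.13980644e+00 -1.16834574e-03  1.10288813e+00]
```

View pics/w3.png

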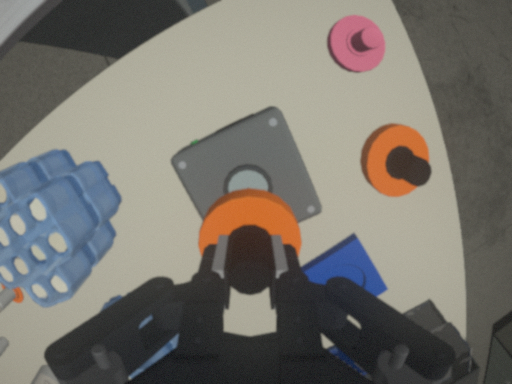

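View pics/t3.png

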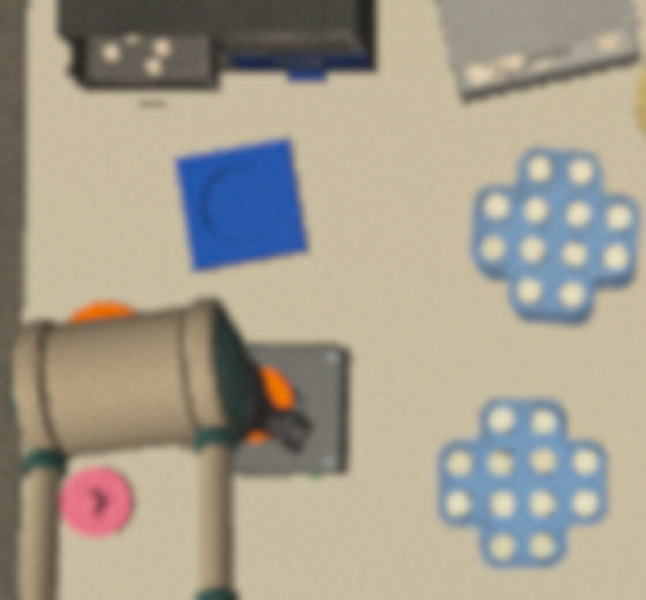

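The cap is held, with the reader's ring uncovered at (248,185). I'll go towards the tray and view the pocket unobstructed.

```bash
python3 -m handwheel '[[20,-5,0,0,0,0,5],[35,-5,0,0,0,0,5],[40,-5,0,0,0,0,5],[35,-5,0,0,0,0,5],[20,0,0,0,0,0,5],[0,0,0,0,0,0,5],[0,0,0,0,0,0,5]]'
python3 - <<'E'
from h import *
f=grab_frame("wrist");save(f,'w4');print(read_state()['position'],read_state()['tool_rot'])
E
```

```text
clock: 6.15
position: [0.6039, 0.101, 0.3315]
tool_rot: [-3.139, 0.001, 1.103]
contact_force: [-0.3, 0.7, -0.3]
finger_gap: 0.0194
[0.60362668 0.10114184 0.33190681] [-3.13964470e+00  1.05629073e-03  1.10300528e+00]
```

View pics/w4.png

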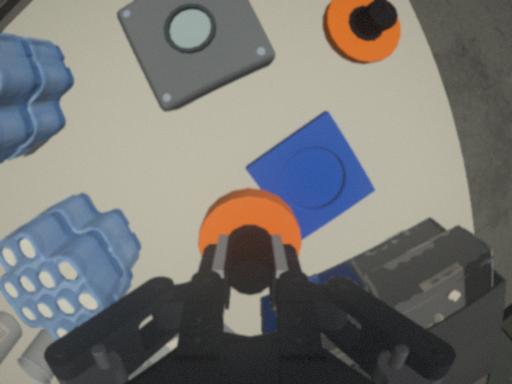

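The tray corners are at (330,112), (374,188), (247,168) and (303,235), and the pocket is at about (315,177). The bare reader ring is at (190,28).

Run:
```python
from h import *
f=grab_frame("wrist")
a=cv2.resize(f['img'][100:245,235:385],(600,580),interpolation=cv2.INTER_CUBIC);cv2.imwrite('pics/w4c.png',a)
c=big(hsvmask(f,(105,150,60),(125,255,255),(235,100,150,150)))
q=cv2.approxPolyDP(c.reshape(-1,1,2),4,True)[:,0]
for p in q: print(p,wz(f,*p,.014).round(4))
# predicted pocket edge overlay for tray centre guess
C=[wz(f,330,112,.014),wz(f,374,188,.014),wz(f,303,235,.014),wz(f,247,168,.014)]
c0=np.mean(C,0);print('corner mean',c0)
a=cv2.resize(f['img'],None,fx=4,fy=4,interpolation=cv2.INTER_CUBIC)
for t in np.linspace(0,2*np.pi,73):
    p=wproj(f,[c0[0]+.033*np.cos(t),c0[1]+.033*np.sin(t),.014]);cv2.circle(a,tuple(int(round(v*4+1.5)) for v in p),1,(0,255,255),-1)
cv2.imwrite('pics/w4d.png',a[400:980,940:1540])
```

```text
[326 114] [0.579  0.1973 0.014 ]
[250 169] [0.5955 0.1059 0.014 ]
[257 172] [0.6014 0.1108 0.014 ]
[257 179] [0.6079 0.1075 0.014 ]
[262 176] [0.6074 0.1134 0.014 ]
[261 185] [0.6154 0.1083 0.014 ]
[293 207] [0.6519 0.1276 0.014 ]
[303 235] [0.6869 0.1243 0.014 ]
[371 189] [0.6726 0.2123 0.014 ]
corner mean [0.63305251 0.16144159 0.014     ]
```

View pics/w4d.png

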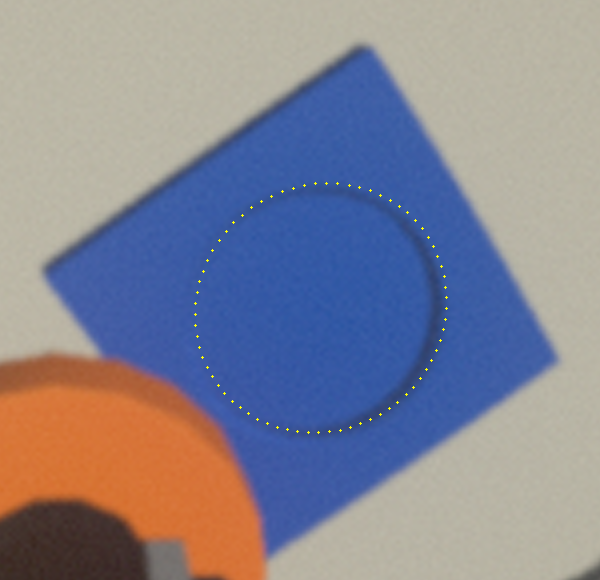

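Run:
```python
from h import *
f=grab_frame("wrist");s=read_state()
z=s['position'][2]-.2447+.066
c=big(hsvmask(f,(3,150,60),(20,255,255),(190,180,125,90)))
c0=np.r_[s['position'][:2],z]
# top face edge (upper boundary includes side wall); overlay predicted circles instead
a=cv2.resize(f['img'],None,fx=4,fy=4,interpolation=cv2.INTER_CUBIC)
for zz,col in ((z,(0,255,255)),(z-.016,(255,255,0))):
  for t in np.linspace(0,2*np.pi,145):
    p=wproj(f,[c0[0]+.03*np.cos(t),c0[1]+.03*np.sin(t),zz]);cv2.circle(a,tuple(int(round(v*4+1.5)) for v in p),1,col,-1)
cv2.imwrite('pics/w4e.png',a[730:1200,760:1260])
```

```text
(no output)
```

View pics/w4e.png

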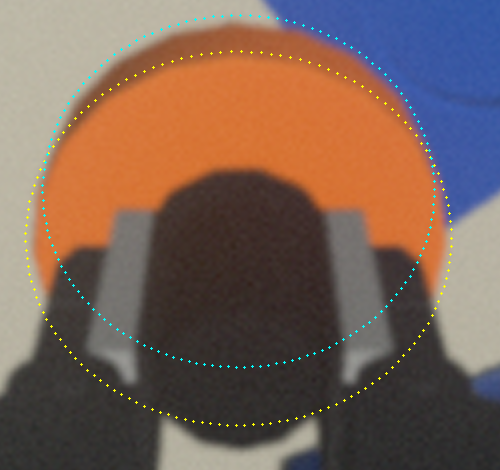

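```bash
python3 -m handwheel '[[9,18,0,0,0,0,5],[12,24,-10,0,0,0,5],[8,18,-25,0,0,0,5],[0,0,-30,0,0,0,5],[0,0,-30,0,0,0,5],[0,0,-15,0,0,0,5],[0,0,0,0,0,0,5]]'
python3 - <<'E'
from h import *
f=grab_frame("wrist");s=read_state();print(s['position'],s['tool_rot'])
dz=s['position'][2]-.2447
a=cv2.resize(f['img'],None,fx=3,fy=3,interpolation=cv2.INTER_CUBIC)
def circ(c,r,col):
  for t in np.linspace(0,2*np.pi,145):
    p=wproj(f,[c[0]+r*np.cos(t),c[1]+r*np.sin(t),c[2]]);cv2.circle(a,tuple(int(round(v*3+1)) for v in p),1,col,-1)
x,y=s['position'][:2]
circ((x,y,.066+dz),.03,(0,255,255));circ((x,y,.05+dz),.03,(255,255,0));circ((.633,.1614,.014),.033,(255,255,255))
cv2.imwrite('pics/w5.png',a[380:960,360:1140])
E
```

```text
clock: 7.18
position: [0.6332, 0.1622, 0.2213]
tool_rot: [-3.139, 0.001, 1.104]
contact_force: [-0.2, 0.5, -0.7]
finger_gap: 0.0193
[0.63366066 0.16198029 0.22260465] [-3.14155568e+00 -2.40164961e-04  1.10357341e+00]
```

View pics/w5.png

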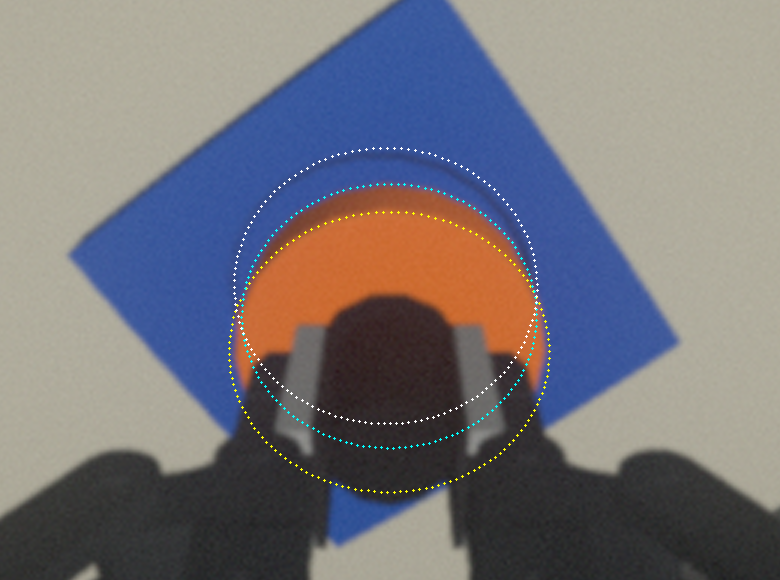

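The tray pocket edge matches the predicted circle and the cap lines up with it. I'll lower the last 21 mm.

```bash
python3 -m handwheel '[[0,0,-7,0,0,0,5],[0,0,-6,0,0,0,5],[0,0,-4,0,0,0,5],[0,0,-2,0,0,0,5],[0,0,-1,0,0,0,5],[0,0,0,0,0,0,5]]'; python3 -m handwheel '[[0,0,-1,0,0,0,5],[0,0,0,0,0,0,5]]'
```

```text
clock: 7.98
position: [0.6334, 0.1612, 0.2029]
tool_rot: [3.141, -0.0, 1.103]
contact_force: [-0.2, 0.3, -1.3]
finger_gap: 0.0194
clock: 8.22
position: [0.6333, 0.1612, 0.2028]
tool_rot: [3.141, -0.0, 1.103]
contact_force: [-1.3, 0.2, 4.8]
finger_gap: 0.0193
```

```bash
python3 -m handwheel '[[0,0,-1,0,0,0,5],[0,0,0,0,0,0,5]]'; python3 -m handwheel '[[0,0,0,0,0,0,30],[0,0,0,0,0,0,60],[0,0,0,0,0,0,60],[0,0,0,0,0,0,60],[0,0,0,0,0,0,60]]'
python3 -m handwheel '[[0,0,10,0,0,0,60],[0,0,30,0,0,0,60],[0,0,40,0,0,0,60],[0,0,40,0,0,0,60],[-20,-15,40,0,0,0,60],[-40,-30,20,0,0,0,60],[-20,-15,0,0,0,0,60],[0,0,0,0,0,0,85]]'
python3 - <<'E'
from h import *
f=grab_frame("wrist");s=read_state();print(s['position'],s['tool_rot'])
a=cv2.resize(f['img'],None,fx=3,fy=3,interpolation=cv2.INTER_CUBIC)
def circ(c,r,col):
  for t in np.linspace(0,2*np.pi,145):
    p=wproj(f,[c[0]+r*np.cos(t),c[1]+r*np.sin(t),c[2]]);cv2.circle(a,tuple(int(round(v*3+1)) for v in p),1,col,-1)
circ((.6333,.1612,.023),.03,(0,255,255));circ((.633,.1614,.014),.033,(255,255,255));circ((.4544,.1225,.058),.022,(0,255,0))
cv2.imwrite('pics/w6.png',cv2.resize(a,(800,600)))
q=wproj(f,[.6333,.1612,.02])*3;u,v=int(q[0]),int(q[1]);cv2.imwrite('pics/w6c.png',a[max(0,v-250):v+250,max(0,u-250):u+250])
E
```

```text
clock: 8.48
position: [0.6333, 0.1612, 0.2027]
tool_rot: [3.14, -0.001, 1.103]
contact_force: [-2.3, -1.4, 11.1]
finger_gap: 0.0191
clock: 9.1
position: [0.6333, 0.1612, 0.2005]
tool_rot: [-3.141, 0.0, 1.103]
contact_force: [0.3, -0.5, 0.5]
finger_gap: 0.0598
clock: 10.1
position: [0.5519, 0.1005, 0.3822]
tool_rot: [3.14, -0.001, 1.102]
contact_force: [-0.2, 0.2, 0.1]
finger_gap: 0.0763
[0.55303705 0.10106155 0.38182011] [ 3.13989441e+00 -1.52151232e-03  1.10214010e+00]
```

View pics/w6.png

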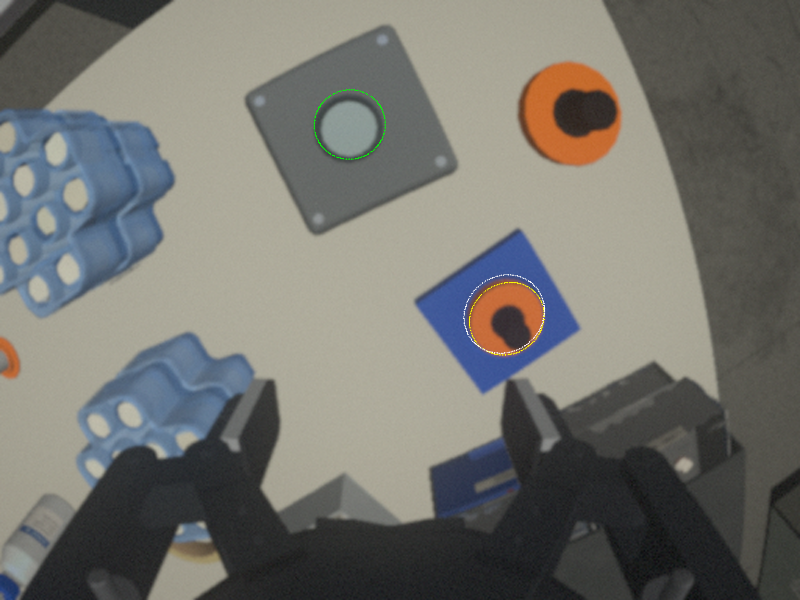

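View pics/w6c.png

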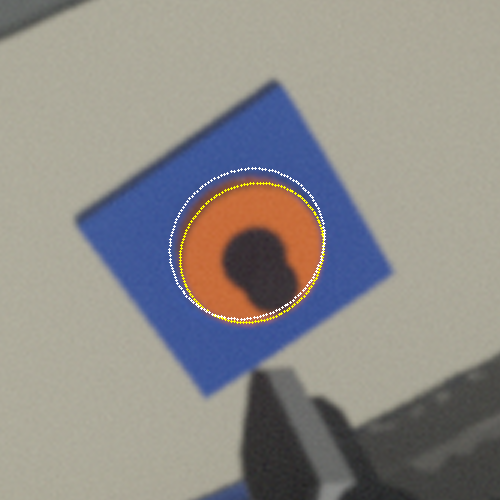

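The cap lies flat in the pocket, concentric with it. The reader's ring at (349,124) matches my estimate. Next is the vial, passing high over the stacks.

```bash
python3 -m handwheel '[[-8,-30,5,0,0,0,85],[-12,-50,5,0,0,0,85],[-13,-55,0,0,0,0,85],[-13,-55,0,0,0,0,85],[-13,-55,0,0,0,0,85],[-13,-55,0,0,0,0,85],[-13,-55,0,0,0,0,85],[-10,-45,0,0,0,0,85]]'; python3 -m handwheel '[[-8,-33,-5,0,0,0,85],[0,0,0,0,0,0,85]]'
python3 - <<'E'
from h import *
f=grab_frame("wrist");save(f,'w7');s=read_state();print(s['position'],s['tool_rot'])
E
```

```text
clock: 11.15
position: [0.4589, -0.3012, 0.3905]
tool_rot: [3.141, -0.0, 1.103]
contact_force: [0.4, 0.5, -0.1]
finger_gap: 0.085
clock: 11.4
position: [0.4509, -0.3343, 0.3848]
tool_rot: [-3.141, 0.0, 1.1]
contact_force: [0.1, -0.1, 0.3]
finger_gap: 0.085
[ 0.45102773 -0.33287416  0.38499691] [-3.14095845e+00 -1.05730148e-03  1.10138667e+00]
```

View pics/w7.png

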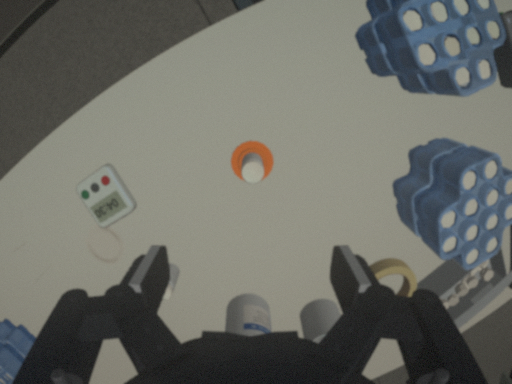

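The vial cap is at (252,173), inside the stand at (252,161), with the timer, spare vial and bottle clear of it.

Run:
```python
from h import *
f=grab_frame("wrist")
c=big(hsvmask(f,(3,130,100),(20,255,255),(220,130,65,65)))
h=cv2.convexHull(c.reshape(-1,1,2))[:,0]
P=np.array([wz(f,*p,.003) for p in c]);print('stand',cv2.minEnclosingCircle(P[:,:2].astype(np.float32)))
g=cv2.resize(f['img'][130:200,215:290],(643,600),interpolation=cv2.INTER_CUBIC)
S=643/75
def circ(cn,r,col):
  for t in np.linspace(0,2*np.pi,100):
    p=wproj(f,[cn[0]+r*np.cos(t),cn[1]+r*np.sin(t),cn[2]]);cv2.circle(g,(int((p[0]-215+.5)*S),int((p[1]-130+.5)*S)),1,col,-1)
(x,y),r=cv2.minEnclosingCircle(P[:,:2].astype(np.float32))
circ((x,y,.003),.026,(255,0,0));circ((x,y,.059),.0125,(0,0,255));circ((x,y,.008),.018,(0,255,0))
cv2.imwrite('pics/w7c.png',g)
```

```text
stand ((0.45029786229133606, -0.33024901151657104), 0.024889251217246056)
```

View pics/w7c.png

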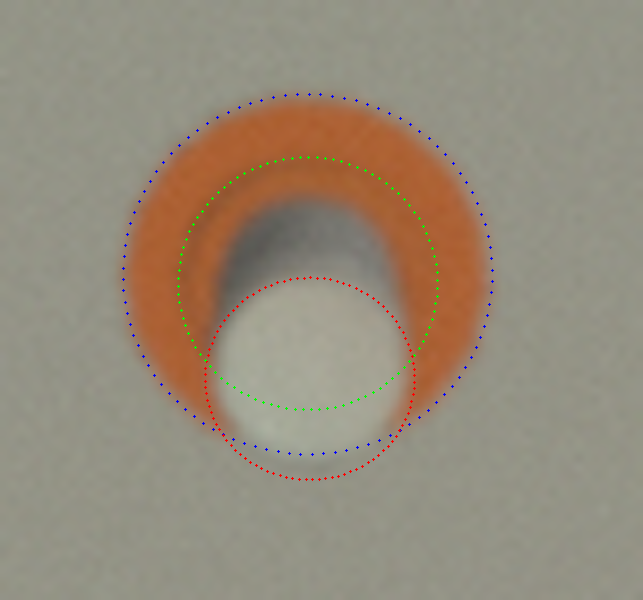

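```bash
python3 -m handwheel '[[-1,3,-30,0,0,0,85],[0,0,-40,0,0,0,85],[0,0,-40,0,0,0,75],[0,0,-35,0,0,0,65],[0,0,-20,0,0,0,60],[0,0,-5,0,0,0,60],[0,0,0,0,0,0,60]]'
python3 - <<'E'
from h import *
f=grab_frame("wrist");save(f,'w8');s=read_state();print(s['position'],s['tool_rot'])
E
```

```text
clock: 12.38
position: [0.45, -0.3283, 0.2161]
tool_rot: [3.141, -0.0, 1.104]
contact_force: [-0.6, 0.1, -0.4]
finger_gap: 0.06
[ 0.45006301 -0.32854813  0.21662773] [3.13987609e+00 2.27108440e-04 1.10393823e+00]
```

View pics/w8.png

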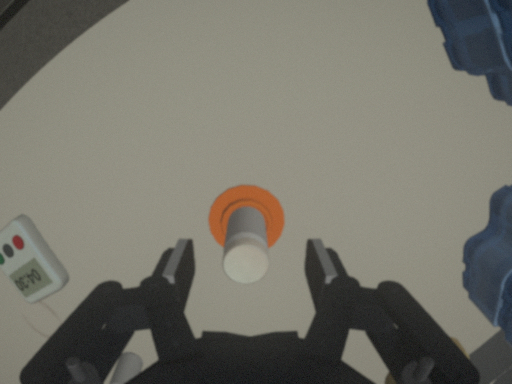

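```bash
python3 -m handwheel '[[0,-1.5,-10,0,0,0,60],[0,0,-10,0,0,0,60],[0,0,-6,0,0,0,60],[0,0,-3,0,0,0,60],[0,0,0,0,0,0,60]]'
python3 - <<'E'
from h import *
f=grab_frame("wrist");save(f,'w9');s=read_state();print(s['position'],s['tool_rot'],s['contact_force'])
E
```

```text
clock: 13.05
position: [0.4492, -0.3303, 0.1864]
tool_rot: [-3.141, -0.0, 1.103]
contact_force: [0.6, 0.0, 0.6]
finger_gap: 0.06
[ 0.44932294 -0.33035442  0.18670466] [ 3.14155687e+00 -9.29439025e-05  1.10289864e+00] [-0.17716837 -0.35688533 -0.91944772]
```

View pics/w9.png

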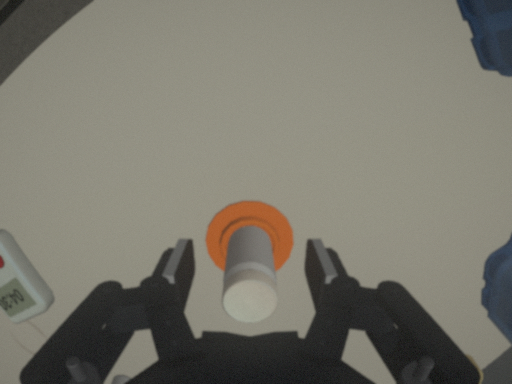

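The vial at column 250 is centred between the fingers, so I'll grip.

```bash
python3 -m handwheel '[[0,0,0,0,0,0,15],[0,0,0,0,0,0,15],[0,0,0,0,0,0,15],[0,0,0,0,0,0,15],[0,0,0,0,0,0,15],[0,0,0,0,0,0,15]]'
python3 -m handwheel '[[0,0,5,0,0,0,15],[0,0,10,0,0,0,15],[0,0,20,0,0,0,15],[0,0,35,0,0,0,15],[0,0,40,0,0,0,15],[0,0,40,0,0,0,15],[0,0,40,0,0,0,15],[0,0,10,0,0,0,15]]'
python3 - <<'E'
from h import *
f=grab_frame("wrist");save(f,'w10');s=read_state();print(s['position'],s['tool_rot'],s['contact_force'])
f=grab_frame("scene");a=cv2.resize(f['img'][100:280,150:390],(800,600),interpolation=cv2.INTER_CUBIC);cv2.imwrite('pics/s10.png',a)
E
```

```text
clock: 13.85
position: [0.4495, -0.3304, 0.1871]
tool_rot: [3.141, 0.0, 1.103]
contact_force: [0.1, 0.3, 5.8]
finger_gap: 0.0229
clock: 14.85
position: [0.4496, -0.3305, 0.3899]
tool_rot: [3.136, 0.002, 1.103]
contact_force: [-0.6, -1.1, -1.1]
finger_gap: 0.0228
[ 0.44947301 -0.33041218  0.38949965] [3.13704203e+00 1.25803288e-03 1.10299854e+00] [ 0.80173471 -0.08105702  0.24843984]
```

View pics/w10.png

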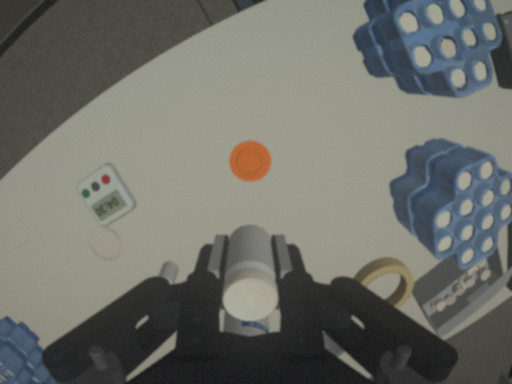

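View pics/s10.png

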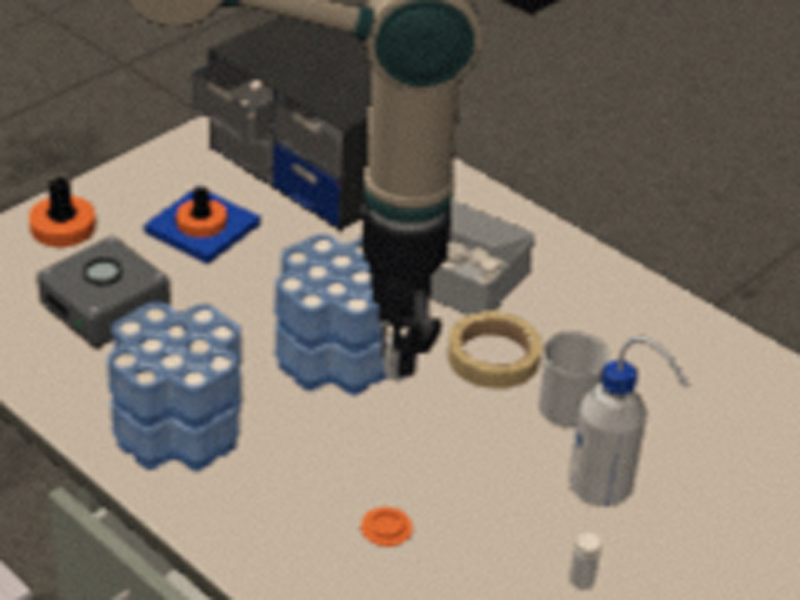

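The vial is held upright, the stand stayed put and the parked cap looks right. I'll carry the vial over at about 85 mm above the stacks and stop short so I can measure the ring.

```bash
python3 -m handwheel '[[3,20,5,0,0,0,15],[5,40,5,0,0,0,15],[5,50,0,0,0,0,15],[5,50,0,0,0,0,15],[0,50,0,0,0,0,15],[-5,50,0,0,0,0,15],[-5,50,0,0,0,0,15],[-5,40,0,0,0,0,15]]'; python3 -m handwheel '[[0,30,0,0,0,0,15],[0,10,0,0,0,0,15],[0,0,-40,0,0,0,15],[0,0,-20,0,0,0,15],[0,0,0,0,0,0,15]]'
python3 - <<'E'
from h import *
f=grab_frame("wrist");save(f,'w11');s=read_state();print(s['position'],s['tool_rot'],s['contact_force'])
E
```

```text
clock: 15.95
position: [0.4507, 0.0226, 0.3953]
tool_rot: [-3.138, 0.0, 1.104]
contact_force: [0.6, -0.2, 0.6]
finger_gap: 0.0224
clock: 16.58
position: [0.4512, 0.0596, 0.3347]
tool_rot: [-3.137, 0.003, 1.103]
contact_force: [0.6, 0.4, 0.0]
finger_gap: 0.0225
[0.45195089 0.05954686 0.33597067] [-3.13930025e+00  1.23822336e-03  1.10266589e+00] [-0.08152386  0.59951776 -0.75926269]
```

View pics/w11.png

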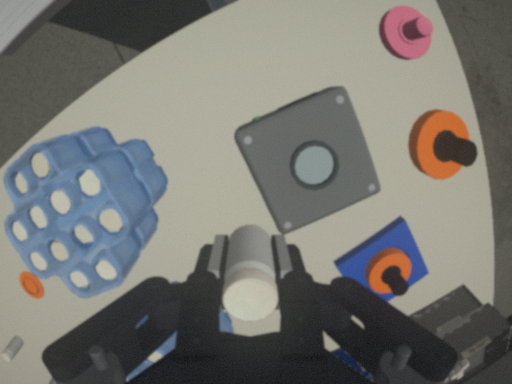

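Run:
```python
from h import *
f=grab_frame("wrist");s=read_state()
h=cv2.cvtColor(f['img'],cv2.COLOR_BGR2GRAY)
c=big(((h<75)*255).astype(np.uint8)[:, :] & cv2.circle(np.zeros_like(h),(315,165),32,255,-1))
P=np.array([wz(f,*p,.058) for p in c]);print('ring',cv2.minEnclosingCircle(P[:,:2].astype(np.float32)))
for p in [(340,99),(374,188),(288,225),(248,140)]: print(wz(f,*p,.05).round(4))
print('studs',np.mean([wz(f,*p,.05) for p in [(340,99),(374,188),(288,225),(248,140)]],0))
g=cv2.resize(f['img'][125:205,275:355],(600,600),interpolation=cv2.INTER_CUBIC);S=7.5
def circ(cn,r,col):
  for t in np.linspace(0,2*np.pi,150):
    p=wproj(f,[cn[0]+r*np.cos(t),cn[1]+r*np.sin(t),cn[2]]);cv2.circle(g,(int((p[0]-275+.5)*S),int((p[1]-125+.5)*S)),1,col,-1)
circ((.4545,.122,.058),.022,(0,255,0))
cv2.imwrite('pics/w11c.png',g)
# vial axis: overlay expected vial centred at TCP
a=cv2.resize(f['img'],None,fx=5,fy=5,interpolation=cv2.INTER_CUBIC)
x,y,z=s['position']; z0=z-.187+.003
for zz,col in ((z0+.056,(0,0,255)),(z0+.048,(0,255,0)),(z0,(255,0,0))):
  for t in np.linspace(0,2*np.pi,150):
    p=wproj(f,[x+.0125*np.cos(t),y+.0125*np.sin(t),zz]);cv2.circle(a,tuple(int(v*5+2) for v in p),1,col,-1)
cv2.imwrite('pics/w11v.png',a[1050:1650,950:1550])
```

```text
ring ((0.44542258977890015, 0.11411402374505997), 0.017489908263087273)
[0.4152 0.1663 0.05  ]
[0.5056 0.1656 0.05  ]
[0.5013 0.0755 0.05  ]
[0.4129 0.078  0.05  ]
studs [0.45876221 0.12133677 0.05      ]
```

View pics/w11c.png

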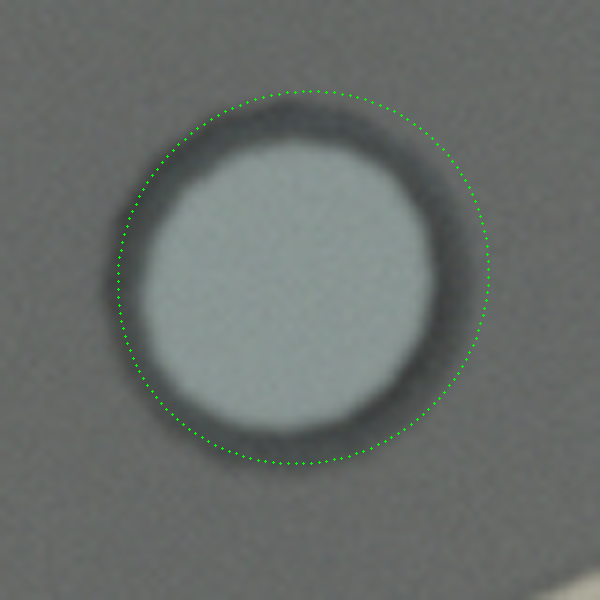

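View pics/w11v.png

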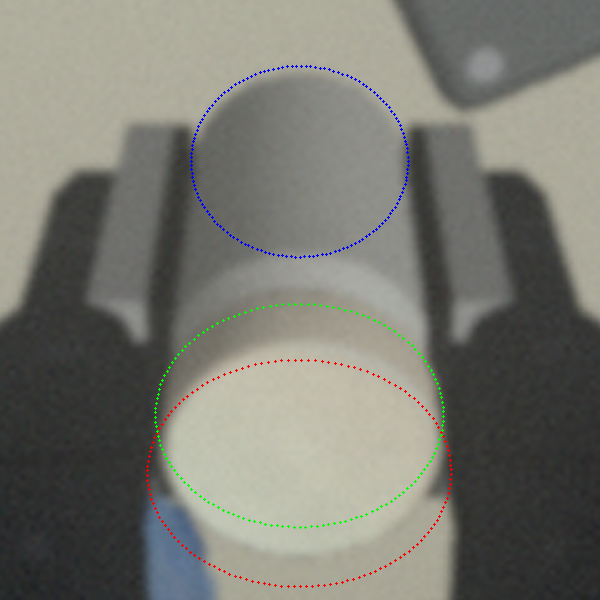

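Run:
```python
from h import *
f=grab_frame("scene")
foot=proj(f,[.450,-.330,.003])
for z in (.056,.059): print(z,(proj(f,[.450,-.330,z])-foot)*16, (proj(f,[.450-.0125*.7,-.330-.0125*.7,z-.056])-foot)*16)
```

```text
0.056 [  12.61672865 -179.67353199] [-5.46472779e-02  5.50308726e+01]
0.059 [  13.34744869 -190.07964072] [ 0.64825422 45.0872034 ]
```

The vial base rests on the 3 mm foot, so the final TCP height should be about 0.257 m. The ring centre averages to (0.4544, 0.1217).

```bash
python3 -m handwheel '[[1,20,0,0,0,0,15],[1,25,0,0,0,0,15],[1,17,-10,0,0,0,15],[0,0,-25,0,0,0,15],[0,0,-25,0,0,0,15],[0,0,-8,0,0,0,15],[0,0,0,0,0,0,15],[0,0,0,0,0,0,15]]'
cat > chk.py <<'E'
from h import *
import sys
n=sys.argv[1]
f=grab_frame("wrist");s=read_state();print(s['clock'],s['position'],s['tool_rot'],s['contact_force'],s['finger_gap'])
a=cv2.resize(f['img'],None,fx=4,fy=4,interpolation=cv2.INTER_CUBIC)
def circ(cn,r,col):
  for t in np.linspace(0,2*np.pi,150):
    p=wproj(f,[cn[0]+r*np.cos(t),cn[1]+r*np.sin(t),cn[2]]);cv2.circle(a,tuple(int(v*4+2) for v in p),1,col,-1)
circ((.4544,.1217,.058),.022,(0,255,0))
x,y,z=s['position'];circ((x,y,z-.184),.0125,(255,0,0))
cv2.imwrite('pics/w%s.png'%n,a[500:1100,600:1400])
f=grab_frame("scene");u,v=proj(f,[.4544,.1217,.07]);u=int(u);v=int(v)
c=f['img'][v-30:v+30,u-40:u+40];S=10
c=cv2.resize(c,(800,600),interpolation=cv2.INTER_CUBIC)
for zc,r,col in ((.058,.022,(0,255,0)),(.050,.022,(0,255,255)),(z-.184,.0125,(255,0,0)),(z-.128,.0125,(0,0,255))):
  cx,cy=(x,y) if r<.02 else (.4544,.1217)
  for t in np.linspace(0,2*np.pi,100):
    p=proj(f,[cx+r*np.cos(t),cy+r*np.sin(t),zc]);cv2.circle(c,(int((p[0]-u+40.5)*S),int((p[1]-v+30.5)*S)),1,col,-1)
cv2.imwrite('pics/s%s.png'%n,c)
E
python3 chk.py 12
```

```text
clock: 17.73
position: [0.4558, 0.1217, 0.2695]
tool_rot: [3.14, -0.001, 1.103]
contact_force: [0.3, 0.1, -0.3]
finger_gap: 0.0231
17.775 [0.45582592 0.12173228 0.26965025] [ 3.13976991e+00 -1.25177929e-03  1.10283854e+00] [ 0.3991023  -0.26099075 -0.24254791] 0.023048706256030498
```

View pics/w12.png

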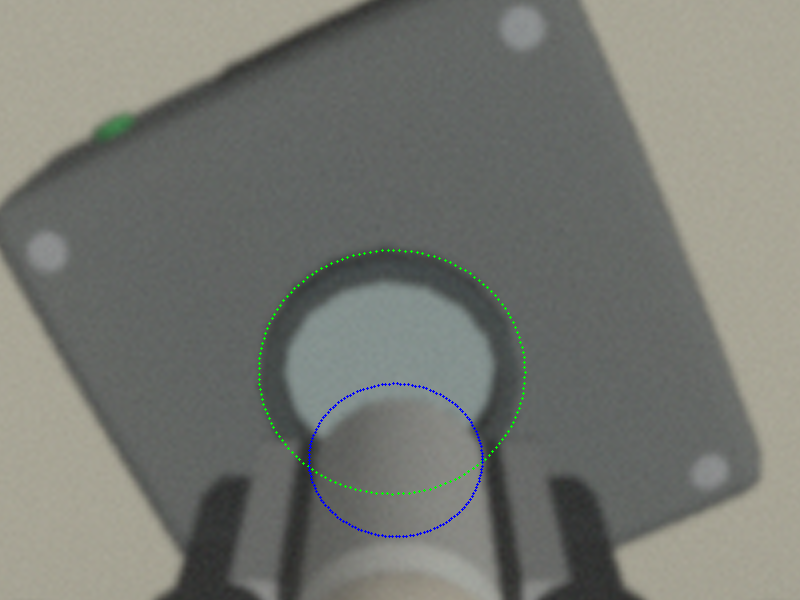

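View pics/s12.png

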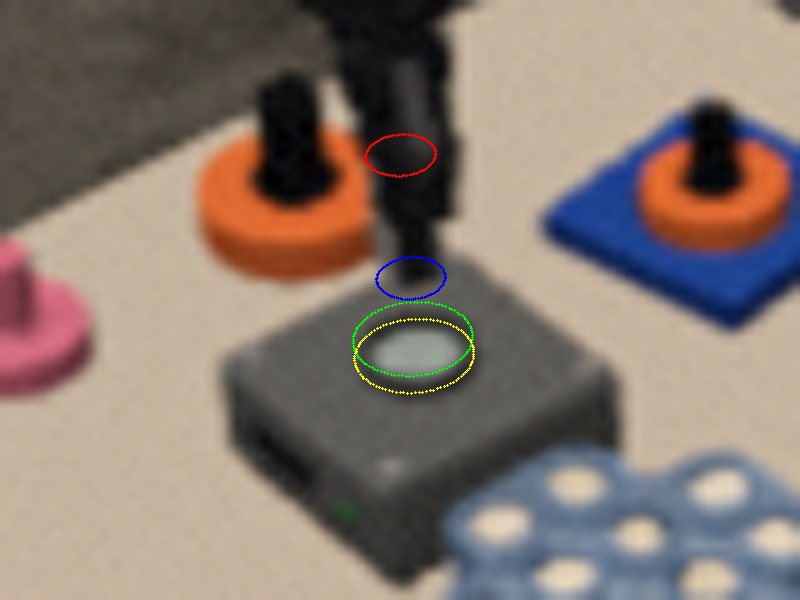

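The ring matches the predicted circle, and the vial hangs upright above the window, its image unchanged from the stand (w9 against w10). I'll trim x by -1.5 mm and lower 12.5 mm to the final height.

```bash
python3 -m handwheel '[[-1,0,-5,0,0,0,15],[-0.5,0,-5,0,0,0,15],[0,0,-2.5,0,0,0,15],[0,0,0,0,0,0,15],[0,0,0,0,0,0,15],[0,0,0,0,0,0,15],[0,0,0,0,0,0,15]]'
python3 chk.py 13
python3 - <<'E'
from h import *
f=grab_frame("top");cv2.imwrite('pics/t13.png',cv2.resize(f['img'],(800,600),interpolation=cv2.INTER_CUBIC))
E
```

```text
clock: 18.7
position: [0.4538, 0.1217, 0.2563]
tool_rot: [3.141, -0.0, 1.103]
contact_force: [0.5, -0.6, -0.0]
finger_gap: 0.0227
18.75 [0.45384158 0.12172876 0.25632091] [ 3.14139263e+00 -2.17750359e-04  1.10297938e+00] [ 0.63570254  0.03605448 -0.76550136] 0.02306127135255476
```

View pics/w13.png

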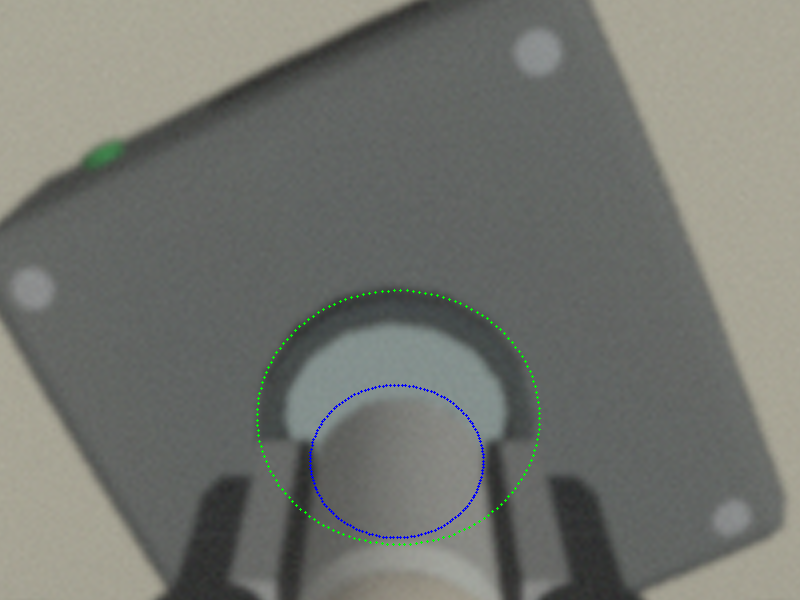

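View pics/s13.png

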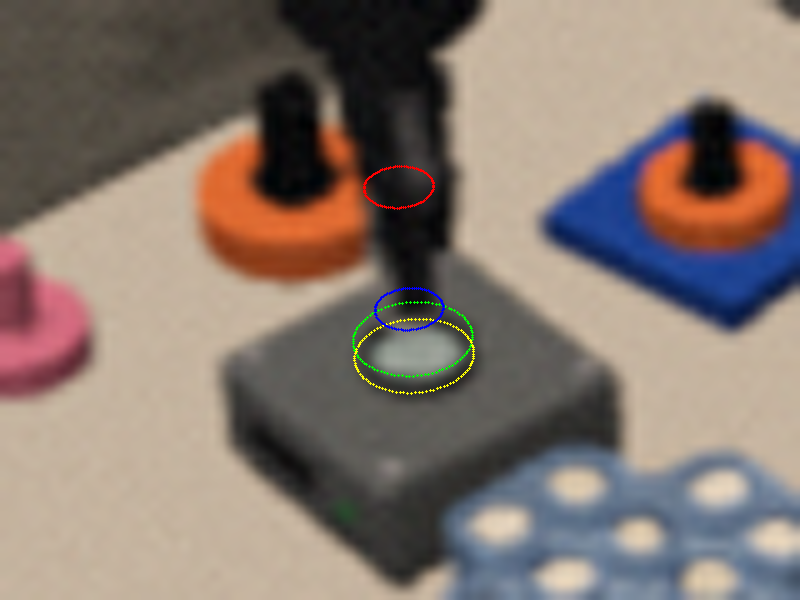

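View pics/t13.png

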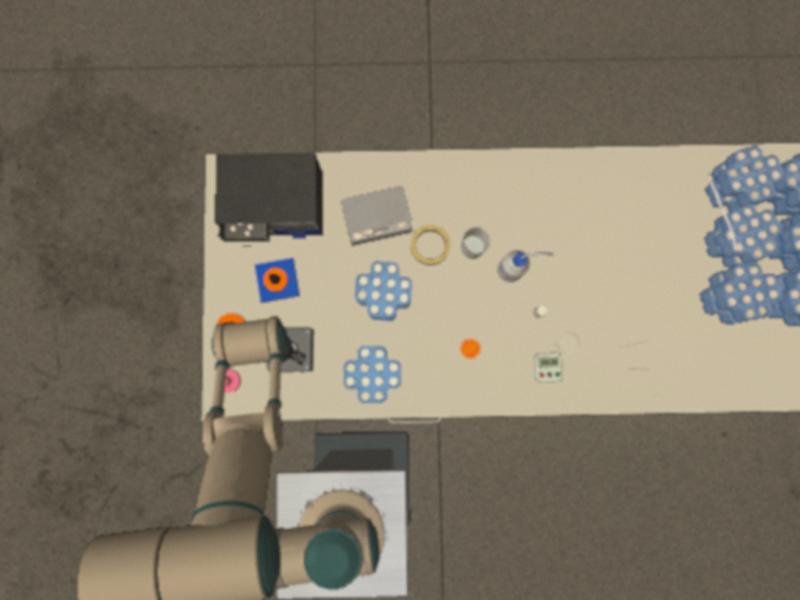

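The wrist view shows the vial over the ring and upright. The top view shows the stacks, stand, spare vial, timer, tape, beaker and bottle where they started, and the cap in the pocket at (275,279). The arm is still, so I'm handing in.

```bash
python3 -c "
from cell import *
print(read_state()['joint_velocities']);print(sign_off());print(read_state()['clock'])"
```

```text
[-0.00092878 -0.00048362 -0.00031816 -0.00226402 -0.00071114 -0.00203408]
the job is handed in; nothing more can be done
None
the job is handed in; nothing more can be done
```

The job is handed in: the orange cap is parked rim down in the tray pocket, and the gripper is holding the vial upright over the middle of the reader's window. The clock read about 18.8 s at my last checks.

- **Cap:** I took the smaller orange cap, the one on the reader. The wrist picture shows it flat and concentric in the pocket, and the contact height (TCP about 0.203 m against 0.2017 m expected) agrees with the rim being on the floor.
- **Vial:** I carried it at 85 mm or more above the stacks. It ends at TCP (0.4538, 0.1217, 0.2563), so the base is about 14–15 mm above the ring, tilt is under 0.1°, and the wrist force is no more than sensor noise.
- **Surroundings:** the last top picture shows the stacks, stand, spare vial, timer, tape, beaker and bottle unmoved.

Two checks did not fully agree:
- **Wrist camera:** the vial's lower edge appears about 2 mm off my prediction. I put this down to the camera calibration at close range.
- **Scene camera:** the reader's ring appears 2–4 mm off the other views, and the gripper's finger hides the vial's base there. The height over the ring therefore comes from the arm pose and the grip geometry, not from a direct view.

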